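# Index the saw's length stop to its long pin

## Task

The six-position length stop on the saw table is set wrong. With the fingertips, flick the lobes of its wheel counterclockwise (seen from above), as many clicks as it takes, until the one tall pin on the wheel stands in line with the pointer nose, settled in its click and never turned on past it. Do it gently: nothing is to be picked up, the stop unit must not be shoved out of place, and everything else stays where it is.

Things in the scene. Friction and masses are not known exactly. Their poses are not given: they have to be found in the camera images.
- stop_unit: Length stop: 3 kg grey base standing loose on the table (disc 100 mm across, 14 mm high, foot 50 mm wide out to x = 100 mm) under a flat lobed wheel. Origin: underside of the base on the wheel's axis; z up, x from the axis to the pointer post (x 66 to 92 mm, y +-18, 78 high). x lies within 0.6 rad of world +x: the post is on the side away from the robot.
- wheel (a joint): Turn of the wheel, rad, positive counterclockwise from above; 0 = tall pin at the nose (wanted). A spring detent pulls it to the nearest multiple of 60 deg (1.047): push a lobe a little over 30 deg and it jumps the rest by itself. It resists with about 2 to 5 N at a lobe tip. Starts 2, 3 or 4 clicks short (about -2.09, -3.14, -4.19). End stops at -5.0 and +2.2.
- wheel_top (a point): Centre of the wheel's top face, on its axis, 52 mm above the table. Wheel flat from z = 34 to 52 mm: disc of 36 mm radius with six lobes 60 deg apart, 12 mm wide, round tips at 58 mm radius. In a click one lobe points at the post, so gaps centre 30, 90, 150.. deg from the unit's x axis: 40 mm wide at radius 52 mm, open below to the base at z = 14 mm. Hub nut 20 mm across, to z = 63 mm.
- tall_pin (a point): Centre of the top of the tall steel pin, 28 mm from the wheel's axis, 82 mm above the table. An upright pin 10 mm thick stands on each lobe's line at that radius: this one rises 30 mm above the wheel, the other five 7 mm.
- nose_tip (a point): Inner end of the small conical pointer nose that runs from the post inwards over the wheel: 36 mm from the wheel's axis, 69 mm above the table. The tall pin must stand on the line from the axis to it.
- nut_m24: M24 steel nut 36x41x19 mm, bystander, loose, lying flat some 13 cm to one side of the wheel (unit's -y); leave it. Origin: centre of its underside.
- hex_bolt: steel hex bolt 27x98x24 mm, bystander, loose, lying some 11 cm to the other side of the wheel (unit's +y); leave it. Origin: centre of its underside.
- wedge0: dark wooden wedge 36x100x30 mm, bystander, loose, standing or lying on the table away from the unit; leave it. Origin: centre of its underside.
- spanner_24: open-ended spanner 51x277x10 mm, bystander, loose, standing or lying on the table away from the unit; leave it. Origin: centre of its underside.
- whetstone: two-layer whetstone block 52x160x26 mm, bystander, loose, standing or lying on the table away from the unit; leave it. Origin: centre of its underside.
- try_square: carpenter's try square with wooden stock 110x212x18 mm, bystander, loose, standing or lying on the table away from the unit; leave it. Origin: centre of its underside.
- oil_can: metal oil can with thin spout 72x100x170 mm, bystander, loose, standing or lying on the table away from the unit; leave it. Origin: centre of its underside.

How it is judged:
At the end, for the whole second after the job is handed in: The wheel rests in the click with the tall pin at the nose (within 0.12 rad), and the unit stands upright within 20 mm of where it was (value of joint wheel between -0.12 and 0.12 rad and velocity of joint wheel between -0.1 and 0.1 rad/s and distance of stop_unit from where it was at the start of the episode below 0.02 m and angle between stop_unit's own z axis and vertical below 0.05 rad); the robot touches nothing.
It fails at once if the wheel is turned on past the wanted click (more than half a click beyond) (value of joint wheel above 0.53 rad).
It fails at once if the stop unit is shoved more than 20 mm, lifted or tipped (distance of stop_unit from where it was at the start of the episode above 0.02 m or height (world z) of stop_unit above 0.008 m or angle between stop_unit's own z axis and vertical above 0.1 rad).
It fails at once if the fingers press on the stop unit with more than 30 N (contact force between the fingers and stop_unit above 30 N).
It fails at once if a bystander is moved more than 20 mm or lifted (distance of any of nut_m24, hex_bolt, wedge0, spanner_24, whetstone, try_square, oil_can from where it was at the start of the episode above 0.02 m).
It also fails if it takes over 64 s, if anything falls off the work surface, if the arm or the gripper's body presses on something with over 40 N, if the wrist force passes 120 N, or if a joint passes its speed limit or range.

## Robot

A 6-joint arm with a two-finger parallel gripper is mounted at the origin on a cart in front of the work surface, level with it; the furniture and walls round the work are solid. World frame = base frame: x ahead of the robot, y to its left, z up, the work surface at z = 0. Lengths are in m, angles in rad, forces in N, time in s.
With the tool pointing down it reaches from about 0.15 to 0.775 m from the base axis. Payload 6.1 kg.
Tool frame: the origin (TCP) lies at the very end of the fingers, on their centre line; the grasp point (between the pads) lies 19 mm behind it; z points along the fingers, y is the line along which they close (so a half turn about z gives the same grasp; the last joint's range is limited). The gripper opens to 85 mm and grips with 20 to 120 N. Pads are 22 mm wide; open, the fingers measure 114 mm over their backs; the gripper's body (76 mm by 85 mm) begins 54 mm behind the grasp point. The pads swing forward as they close: fully open they stand 13 mm farther back than shut.
Start: joints at [1.112, 0.126, -0.04, 1.405, 0, 1.571], TCP at [0.232, 0.471, 0.231] pointing down, gripper open.
Joint ranges: [-2.72, 2.72], [-0.95, 1.95], [-1.27, 1.35], [-1.78, 2.02], [-1.46, 1.47], [-3.14, 3.14]. Speed limits (rad/s): [2.39, 2.39, 3.01, 3.14, 3.14, 3.14].

## Interface

Orientations are given as a rotation vector (axis times angle).
In Python, from workcell import bot gives the robot as it stands.
- The arm moves only by the tool shift_gripper, called after ">>>" as name(argument=value, ...), one argument or row to a line, values as JSON. Schema: {"type":"object","properties":{"steps":{"type":"array","items":{"type":"number"},"minItems":7,"maxItems":140},"only":{"type":"string"},"quiet":{"type":"boolean"},"lines":{"type":"string"}},"required":["steps"],"additionalProperties":false}. steps is one flat list of numbers that holds 1 to 20 rows one after another, with no inner brackets; each row has 7 numbers: the finger opening in m, then dx, dy, dz in units of 25 mm, then a rotation vector rx, ry, rz in units of 0.05 rad; each row is the pose to reach, as a shift and turn from the pose commanded when the call began, along the tool's axes at that moment; what a row does not reach only later rows make up. A row lasts 1/12 s, in which the tool goes at most 0.0417 m and 0.125 rad, less where a joint would pass 70% of its speed; a pose out of reach is approached as far as the arm can. The fingers move at their own pace and stop on an object; the grip force is fixed at half the most. Time passes only in rows, so rows that do not move let the fingers close. The tool returns the time, the measured TCP pose, the force, the opening and the grip force at its end. only (a regular expression) keeps the lines of the reply that match it, lines (a string "A,B") keeps lines A to B, and quiet returns only ok. Input that does not fit is refused with a message, and nothing moves.
- bot.sense(): the state, without advancing time (a new reading comes with each control period).
- bot.snapshot(name): name is "scene" or "top"; returns the picture (480x640x3 uint8, blue, green, red); there is no depth.
- bot.camera_model(name): a dict with "fx", "fy", "cx", "cy" (pixels), "distortion" ([k1, k2, p1, p2, k3] as OpenCV has them; the pictures are not rectified), "rvec" (rotation vector, rad) and "tvec" (3), from world to camera coordinates, as OpenCV has them. Camera axes: x right, y down, z forward; pixel columns grow to the right and rows downward; lengths in m; the calibration is good to about 2 mm. A picture is of the moment at which its call begins. camera_model takes no time and is no camera call.
- bot.hand_in(): hands the job in; it is judged then, once.
The state is a dict: "clock": time; "q": joint angles; "qvel": joint speeds; "effort": joint torques, N m; "tool_pos": TCP position; "ee_rot": TCP orientation; "contact_force": force on the tool from outside, world axes, zero at the start; "wrist_torque": the same for the moment, N m; "width": finger opening in m; "grip_force": force on a finger pad.
Only numpy, scipy, OpenCV 4.12 (cv2) and the standard library are available. Lean on these libraries where they do the work, as an engineer would, in place of code of your own. Each camera call takes 0.05 s, during which the arm holds its last target. There are 200 camera calls.

## Working session

There is one attempt and no reset: what is moved stays moved. The work goes in short steps, Python scripts to look and compute and a tool call to move; the robot and the scene stay as the last step left them, time stands still between calls to the robot, and variables do not carry over. Pictures are saved under pics/ and viewed, at most 10 in all, crops included, and the job is handed in when it is done.

```bash
ls; mkdir -p pics; python3 - <<'E'
from workcell import bot
import cv2
for n in ("scene","top"):
    cv2.imwrite(f"pics/{n}0.png",bot.snapshot(n)); print(bot.camera_model(n))
print(bot.sense())
E
```

```text
pics
workcell.py
{'fx': 580.9955241402251, 'fy': 580.9955241402251, 'cx': 311.7675418339932, 'cy': 235.90386673505978, 'distortion': array([-0.10504142,  0.        ,  0.        ,  0.        ,  0.        ]), 'rvec': array([ 2.05123998, -1.0983509 ,  0.48337069]), 'tvec': array([-0.26147802,  0.39256799,  1.14388822])}
{'fx': 522.9129355517117, 'fy': 522.9129355517117, 'cx': 318.88467527133423, 'cy': 242.6266712065025, 'distortion': array([-0.02789183,  0.        ,  0.        ,  0.        ,  0.        ]), 'rvec': array([ 2.17912244, -2.12140585,  0.12296126]), 'tvec': array([0.0795579 , 0.56549485, 1.21145801])}
{'clock': 0.1, 'q': array([ 1.11196582e+00,  1.26317445e-01, -4.04829136e-02,  1.40539853e+00,
       -1.63416927e-05,  1.57079515e+00]), 'qvel': array([-0.00017355, -0.00184219,  0.0023025 ,  0.00077553,  0.0005838 ,
        0.00013323]), 'effort': array([ 1.01593534e-03, -4.36902201e+01,  3.53608596e+01,  1.36165824e-02,
        2.05113902e-04, -1.34438713e-05]), 'tool_pos': array([0.23236823, 0.47037675, 0.23061854]), 'ee_rot': array([-7.14352832e-01, -3.05898608e+00,  2.15103857e-03]), 'contact_force': array([-1.24673663,  0.17905032,  0.38774958]), 'wrist_torque': array([ 0.01897445, -0.05564517,  0.02109277]), 'grip_force': 0.0, 'width': 0.0857782487271766}
```

View pics/scene0.png

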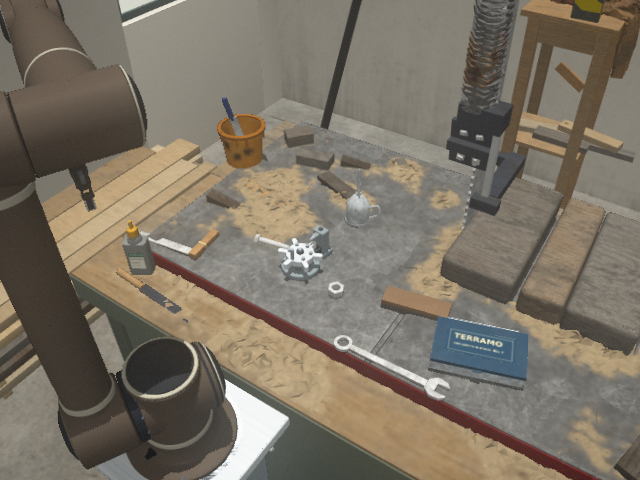

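View pics/top0.png

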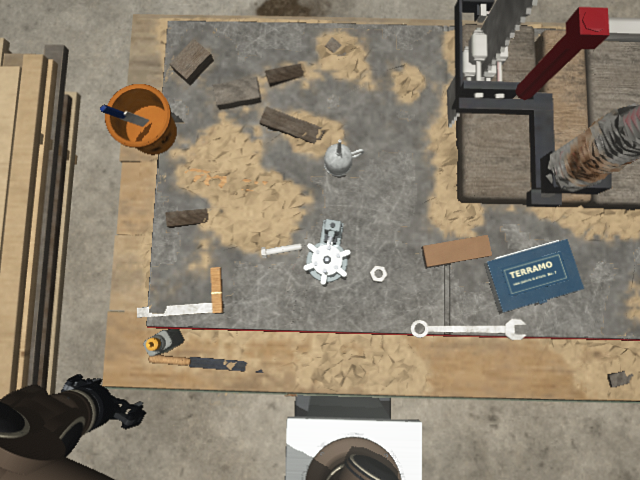

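The scene view shows the wheel near (300,258) with its post at (320,238). The top view shows the wheel at (328,260), post at (332,228), nut at (378,273) and bolt at (281,249). I'll enlarge both.

```bash
python3 - <<'E'
import cv2,numpy as np
a=cv2.imread("pics/scene0.png")[215:290,260:360]; b=cv2.imread("pics/top0.png")[212:292,280:380]
f=lambda i:cv2.resize(i,(800,int(i.shape[0]*8)),interpolation=cv2.INTER_CUBIC)
cv2.imwrite("pics/sc.png",f(a)[:600]);cv2.imwrite("pics/tc.png",f(b)[:600])
E
```

```text
(no output)
```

View pics/sc.png

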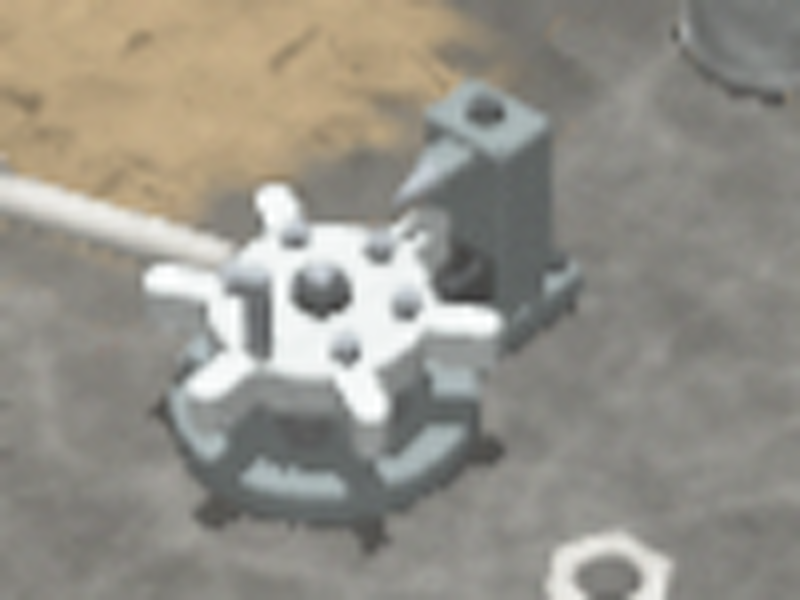

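View pics/tc.png

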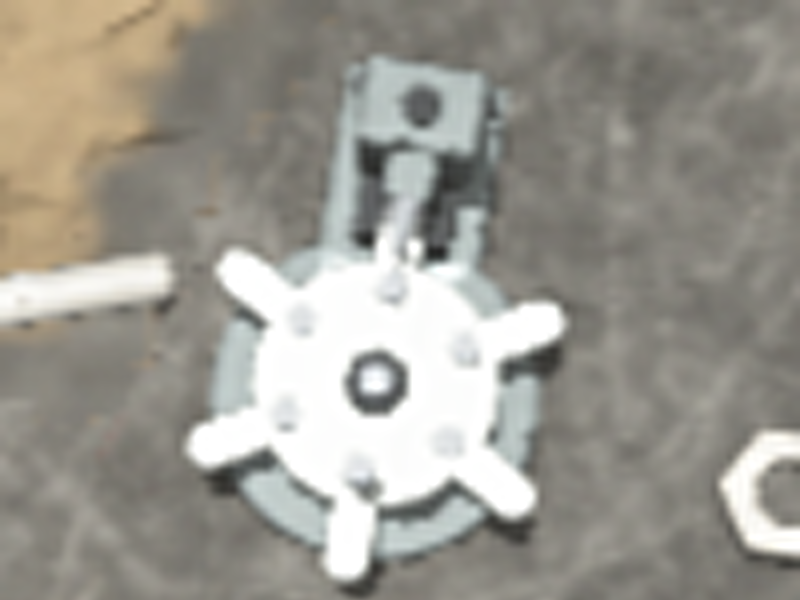

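The scene crop shows the tall pin's top at (243,270) and base at (258,352), on the lobe opposite the post, so the wheel is about 3 clicks short. Other points, as scene crop / top crop:
- hub top: (322,283) / (376,380)
- post hole: (486,108) / (421,104)
- nose tip: (398,200) / (402,243)
- tall pin top in the top crop: about (360,465)

```bash
cat > h.py <<'E'
import cv2,numpy as np
from workcell import bot
def M(n):
    c=bot.camera_model(n);K=np.array([[c['fx'],0,c['cx']],[0,c['fy'],c['cy']],[0,0,1.]])
    return K,np.array(c['distortion']),np.array(c['rvec']),np.array(c['tvec'])
def tri(a,b):
    P=[];U=[]
    for n,p in(("scene",a),("top",b)):
        K,d,r,t=M(n);P.append(np.c_[cv2.Rodrigues(r)[0],t]);U.append(cv2.undistortPoints(np.array([[p]],float),K,d).reshape(2,1))
    X=cv2.triangulatePoints(P[0],P[1],U[0],U[1]);return (X[:3]/X[3]).ravel()
def plane(n,p,z):
    K,d,r,t=M(n);R=cv2.Rodrigues(r)[0];u=cv2.undistortPoints(np.array([[p]],float),K,d).ravel()
    D=R.T@[u[0],u[1],1];C=-R.T@t;return C+D*(z-C[2])/D[2]
E
python3 - <<'E'
from h import *
np.set_printoptions(precision=4,suppress=True)
S=lambda u,v:((u+.5)/8-.5+260,(v+.5)/8-.5+215)
T=lambda u,v:((u+.5)/8-.5+280,(v+.5)/8-.5+212)
for n,a,b,z in(("pin",(243,270),(360,465),.082),("hub",(322,283),(376,380),.063),("post",(486,108),(421,104),.078),("nose",(398,200),(402,243),.069)):
    print(n,tri(S(*a),T(*b)),plane("scene",S(*a),z),plane("top",T(*b),z))
print("tips")
for t in((232,262),(553,318),(522,503),(347,568),(203,450)): print(plane("top",T(*t),.052))
print("bolt end",plane("top",T(165,275),.01),"nut",plane("top",(378,273),.01), "boltfar",plane("top",(262,251),.01))
print("oilcan",plane("top",(340,160),.05),"try square",plane("top",(216,290),.01))
E
```

```bash
cat >> h.py <<'E'
from scipy.spatial.transform import Rotation as Ro
AX=np.array([.522,.075]);PSI=-.135
def rel(r,a,z):
    """shift/turn in tool axes to unit polar (r,a deg), height z, tool y radial, pointing down"""
    s=bot.sense();R=Ro.from_rotvec(s['ee_rot']);th=np.radians(a)+PSI
    p=np.r_[AX+r*np.array([np.cos(th),np.sin(th)]),z]
    best=None
    for sg in(1,-1):
        y=sg*np.array([np.cos(th),np.sin(th),0]);zz=np.array([0,0,-1.]);x=np.cross(y,zz)
        rv=(R.inv()*Ro.from_matrix(np.c_[x,y,zz])).as_rotvec()
        if best is None or abs(rv[2])<abs(best[2]):best=rv
        print(sg,rv.round(4))
    return R.inv().apply(p-s['tool_pos']).round(4),best.round(4)
E
python3 -c "
from h import *
print(Ro.from_rotvec(bot.sense()['ee_rot']).as_matrix().round(3))
print(rel(.058,88,.16))"
```

```text
[[-0.897  0.443 -0.001]
 [ 0.443  0.897 -0.001]
 [-0.    -0.001 -1.   ]]
1 [-1.400e-03 -2.000e-04 -2.889e-01]
-1 [-3.0000e-04  2.0000e-03  2.8527e+00]
(array([-0.4183, -0.1705,  0.0709]), array([-1.400e-03, -2.000e-04, -2.889e-01]))
```

The rows are not in the units I measure in: shifts go in units of 25 mm and turns go in units of 0.05 rad. I convert before sending: -0.4183 m is -16.732, -0.384 m is -15.36, -0.289 rad is -5.78.

>>> shift_gripper(
  steps=[0,-1.4,-0.56,0.24,0,0,-0.48,0,-2.8,-1.12,0.48,0,0,-0.96,0,-4.2,-1.72,0.72,0,0,-1.44,0,-5.6,-2.28,0.96,0,0,-1.92,0,-6.96,-2.84,1.2,0,0,-2.4,0,-8.36,-3.4,1.4,0,0,-2.9,0,-9.76,-4,1.64,0,0,-3.4,0,-11.16,-4.56,1.88,0,0,-3.86,0,-12.56,-5.12,2.12,0,0,-4.34,0,-13.96,-5.68,2.36,0,0,-4.82,0,-15.36,-6.24,2.6,0,0,-5.3,0,-16.732,-6.82,2.84,0,0,-5.78,0,-16.732,-6.82,2.84,0,0,-5.78,0,-16.732,-6.82,2.84,0,0,-5.78,0,-16.732,-6.82,2.84,0,0,-5.78],
)

```text
clock: 1.35
tool_pos: [0.5316, 0.1324, 0.1598]
ee_rot: [-0.268, -3.129, 0.0]
contact_force: [-0.3, 0.1, -0.5]
width: 0.0001
grip_force: 0.0
```

```bash
python3 -c "
from h import *
print(rel(.058,88,.035)); print(bot.sense()['q'])
for n,(x,y) in (('scene',(240,150)),('top',(250,150))):
    i=bot.snapshot(n)[y:y+150,x:x+160]; cv2.imwrite(f'pics/{n}1.png',cv2.resize(i,None,fx=2.5,fy=2.5,interpolation=2))
cv2.imwrite('pics/b1.png',np.hstack([cv2.imread('pics/scene1.png'),cv2.imread('pics/top1.png')]))"
```

```text
1 [-0.0002 -0.0014 -0.0008]
-1 [-2.1000e-03  3.0000e-04  3.1408e+00]
(array([-0.0004, -0.0002,  0.1248]), array([-0.0002, -0.0014, -0.0008]))
[ 2.43888564e-01  1.78757840e-01 -1.33643047e-01  1.25971805e+00
  3.68686786e-04  4.14573354e-01]
```

View pics/b1.png

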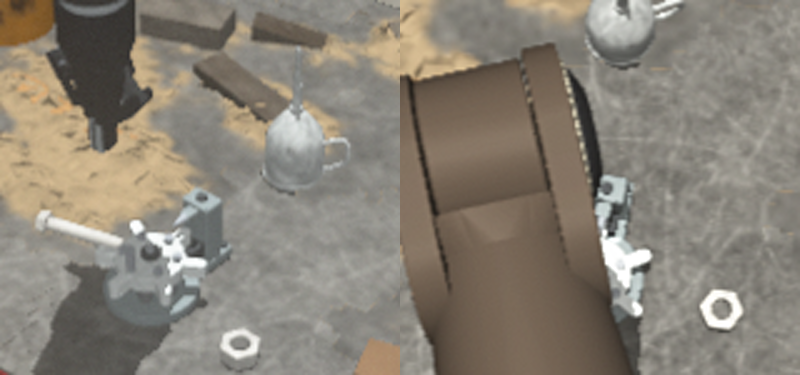

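The two-view crop shows the closed fingertips at (100,150), above the +y gap. The finger knuckles sit well above tip level, so the way down is clear.

To row units: 0.123 m is 4.92, 0.117 m is 4.68.

>>> shift_gripper(
  steps=[0,0,0,1,0,0,0,0,0,0,2,0,0,0,0,0,0,2.8,0,0,0,0,0,0,3.6,0,0,0,0,0,0,4,0,0,0,0,0,0,4.4,0,0,0,0,0,0,4.68,0,0,0,0,0,0,4.92,0,0,0,0,0,0,4.92,0,0,0],
)

```text
clock: 2.2
tool_pos: [0.5318, 0.1327, 0.0368]
ee_rot: [-0.266, -3.13, 0.0]
contact_force: [-0.1, -0.5, -0.8]
width: -0.0004
grip_force: 0.0
```

```bash
python3 -c "
from h import *
for a in range(91,152,3): print(a,*rel(.058,a,.037))" | grep -v '^-\?1 \['
```

```text
91 [ 0.0029 -0.0006 -0.0002] [-0.0002 -0.0005 -0.0519]
94 [ 0.0059 -0.0009 -0.0002] [-0.0002 -0.0005 -0.1042]
97 [ 0.0089 -0.0013 -0.0002] [-0.0002 -0.0005 -0.1566]
100 [ 0.0119 -0.0018 -0.0002] [-2.000e-04 -5.000e-04 -2.089e-01]
103 [ 0.0149 -0.0025 -0.0002] [-2.000e-04 -5.000e-04 -2.613e-01]
106 [ 0.0178 -0.0034 -0.0002] [-2.000e-04 -5.000e-04 -3.137e-01]
109 [ 0.0206 -0.0044 -0.0002] [-2.00e-04 -6.00e-04 -3.66e-01]
112 [ 0.0234 -0.0056 -0.0002] [-1.000e-04 -6.000e-04 -4.184e-01]
115 [ 0.0262 -0.0069 -0.0002] [-1.000e-04 -6.000e-04 -4.707e-01]
118 [ 0.0288 -0.0083 -0.0002] [-1.000e-04 -6.000e-04 -5.231e-01]
121 [ 0.0314 -0.0099 -0.0002] [-1.000e-04 -6.000e-04 -5.755e-01]
124 [ 0.0339 -0.0116 -0.0002] [-1.000e-04 -6.000e-04 -6.278e-01]
127 [ 0.0364 -0.0135 -0.0002] [-1.000e-04 -6.000e-04 -6.802e-01]
130 [ 0.0387 -0.0154 -0.0002] [-1.000e-04 -6.000e-04 -7.325e-01]
133 [ 0.0409 -0.0175 -0.0002] [-0.000e+00 -6.000e-04 -7.849e-01]
136 [ 0.043  -0.0197 -0.0002] [-0.000e+00 -6.000e-04 -8.373e-01]
139 [ 0.0449 -0.022  -0.0002] [-0.000e+00 -6.000e-04 -8.896e-01]
142 [ 0.0468 -0.0244 -0.0002] [ 0.00e+00 -6.00e-04 -9.42e-01]
145 [ 0.0485 -0.027  -0.0002] [ 0.000e+00 -6.000e-04 -9.943e-01]
148 [ 0.0501 -0.0295 -0.0002] [ 0.0000e+00 -6.0000e-04 -1.0467e+00]
151 [ 0.0515 -0.0322 -0.0002] [ 0.0000e+00 -6.0000e-04 -1.0991e+00]
```

To row units: 0.0288 m is 1.152, 0.0262 m is 1.048, -0.523 rad is -10.46.

>>> shift_gripper(
  steps=[0,0.12,-0.02,0,0,0,-1.04,0,0.24,-0.04,0,0,0,-2.08,0,0.36,-0.052,0,0,0,-3.14,0,0.48,-0.072,0,0,0,-4.18,0,0.6,-0.1,0,0,0,-5.22,0,0.712,-0.136,0,0,0,-6.28,0,0.824,-0.176,0,0,0,-7.32,0,0.936,-0.224,0,0,0,-8.36,0,1.048,-0.28,0,0,0,-9.42,0,1.152,-0.332,0,0,0,-10.46],
)

```text
clock: 3.03
tool_pos: [0.5033, 0.1298, 0.0385]
ee_rot: [-0.556, 3.089, 0.002]
contact_force: [1.3, 1.8, -0.3]
width: 0.0006
grip_force: 1.1
```

```bash
python3 -c "
from h import *
for a in range(121,152,3): print(a,*rel(.058,a,.037))" | grep -v '^-\?1 \['
```

```text
121 [0.0045 0.     0.0014] [ 0.0004  0.0029 -0.0501]
124 [ 0.0075 -0.0002  0.0014] [ 0.0003  0.0029 -0.1025]
127 [ 0.0106 -0.0006  0.0014] [ 0.0002  0.0029 -0.1549]
130 [ 0.0135 -0.0012  0.0014] [ 2.000e-04  2.900e-03 -2.072e-01]
133 [ 0.0165 -0.0019  0.0014] [ 1.000e-04  2.900e-03 -2.596e-01]
136 [ 0.0194 -0.0027  0.0014] [ 0.      0.0029 -0.3119]
139 [ 0.0223 -0.0037  0.0014] [-1.000e-04  2.900e-03 -3.643e-01]
142 [ 0.0251 -0.0049  0.0014] [-1.000e-04  2.900e-03 -4.167e-01]
145 [ 0.0278 -0.0062  0.0014] [-2.00e-04  2.90e-03 -4.69e-01]
148 [ 0.0305 -0.0076  0.0014] [-3.000e-04  2.900e-03 -5.214e-01]
151 [ 0.0331 -0.0092  0.0014] [-4.000e-04  2.900e-03 -5.737e-01]
```

To row units: 0.003 m is 0.12, 0.0301 m is 1.204, -0.55 rad is -11.

>>> shift_gripper(
  steps=[0,0.12,0,0,0,0,-1.04,0,0.24,-0.012,0,0,0,-2.08,0,0.36,-0.028,0,0,0,-3.14,0,0.48,-0.048,0,0,0,-4.18,0,0.6,-0.076,0,0,0,-5.22,0,0.712,-0.108,0,0,0,-6.28,0,0.824,-0.152,0,0,0,-7.32,0,0.936,-0.2,0,0,0,-8.36,0,1.048,-0.252,0,0,0,-9.42,0,1.152,-0.308,0,0,0,-10.46,0,1.204,-0.336,0,0,0,-11,0,1.204,-0.336,0,0,0,-11,0,1.204,-0.336,0,0,0,-11,0,1.204,-0.336,0,0,0,-11],
)

```text
clock: 4.2
tool_pos: [0.4774, 0.1111, 0.0378]
ee_rot: [-1.369, 2.826, -0.0]
contact_force: [0.5, 1.4, 0.1]
width: 0.0
grip_force: 0.0
```

```bash
python3 -c "
from h import *
print(rel(.058,150,.037))
for n,(x,y) in (('scene',(240,150)),('top',(250,150))):
    i=bot.snapshot(n)[y:y+150,x:x+160]; cv2.imwrite(f'pics/{n}2.png',cv2.resize(i,None,fx=2.5,fy=2.5,interpolation=2))
cv2.imwrite('pics/b2.png',np.hstack([cv2.imread('pics/scene2.png'),cv2.imread('pics/top2.png')]))"
```

```text
1 [-0.0006  0.0008 -0.0098]
-1 [1.3000e-03 1.0000e-03 3.1318e+00]
(array([0.0012, 0.0006, 0.0008]), array([-0.0006,  0.0008, -0.0098]))
```

View pics/b2.png

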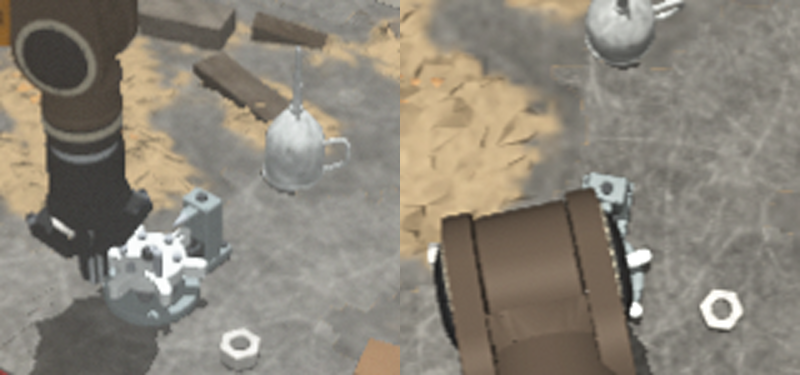

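Click 1 looks done: the fingers are at (95,265) in the next gap, and the unit has not moved. I'll lift, go back to 90 deg, then look from above the tool.

To row units: -0.07 m is -2.8, -0.08 m is -3.2, 1.05 rad is 21.

>>> shift_gripper(
  steps=[0,0,0,-0.4,0,0,0,0,0,0,-1,0,0,0,0,0,0,-2,0,0,0,0,0,0,-2.8,0,0,0,0,-0.24,0,-3.2,0,0,2.1,0,-0.48,-0.04,-3.2,0,0,4.2,0,-0.72,-0.12,-3.2,0,0,6.3,0,-0.96,-0.2,-3.2,0,0,8.4,0,-1.2,-0.32,-3.2,0,0,10.5,0,-1.44,-0.48,-3.2,0,0,12.6,0,-1.64,-0.64,-3.2,0,0,14.7,0,-1.8,-0.8,-3.2,0,0,16.8,0,-1.96,-1,-3.2,0,0,18.9,0,-2.028,-1.16,-3.2,0,0,21,0,-2.028,-1.16,-3.2,0,0,21,0,-2.028,-1.16,-3.2,0,0,21],
)

```text
clock: 5.63
tool_pos: [0.5312, 0.1329, 0.1177]
ee_rot: [0.226, 3.133, 0.0]
contact_force: [-0.6, 0.1, -0.1]
width: -0.0
grip_force: 0.0
```

```bash
python3 -c "
from h import *
print(rel(.058,89,.037))
i=bot.snapshot('scene')[200:290,250:370]; cv2.imwrite(f'pics/s3.png',cv2.resize(i,None,fx=6,fy=6,interpolation=2))"
```

```text
1 [0.0001 0.0001 0.0082]
-1 [-1.0000e-04  1.0000e-04 -3.1333e+00]
(array([ 0.0003, -0.0006,  0.0807]), array([0.0001, 0.0001, 0.0082]))
```

View pics/s3.png

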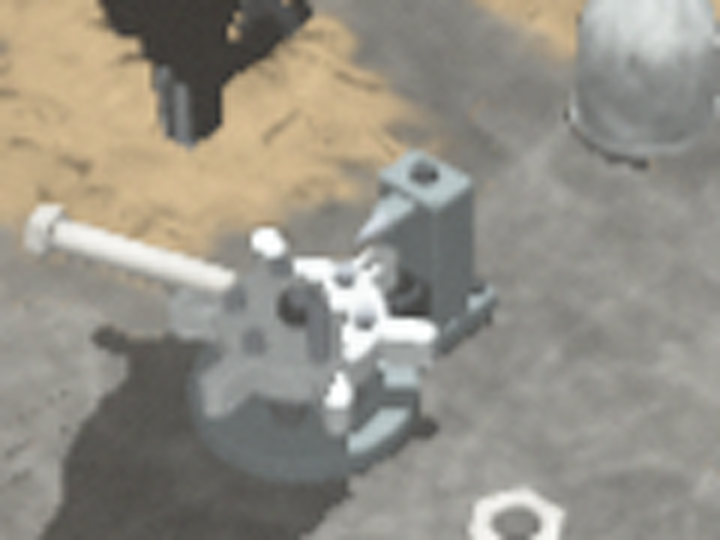

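The tall pin now stands on the front lobe at (318,330), one click on (-2.09). The post hole is where it was, so the unit hasn't shifted. On to click 2.

To row units: 0.08 m is 3.2, 0.075 m is 3.

>>> shift_gripper(
  steps=[0,0,0,0.8,0,0,0,0,0,0,1.6,0,0,0,0,0,0,2.2,0,0,0,0,0,0,2.72,0,0,0,0,0,0,3,0,0,0,0,0,0,3.2,0,0,0,0,0,0,3.2,0,0,0],
)

```text
clock: 6.27
tool_pos: [0.5305, 0.1327, 0.0367]
ee_rot: [-0.229, -3.132, 0.001]
contact_force: [0.9, -0.6, -0.1]
width: -0.0001
grip_force: 0.0
```

>>> shift_gripper(
  steps=[0,0.12,0,0,0,0,-1.04,0,0.24,-0.012,0,0,0,-2.08,0,0.36,-0.028,0,0,0,-3.14,0,0.48,-0.048,0,0,0,-4.18,0,0.6,-0.076,0,0,0,-5.22,0,0.712,-0.112,0,0,0,-6.28,0,0.824,-0.152,0,0,0,-7.32,0,0.936,-0.2,0,0,0,-8.36,0,1.048,-0.252,0,0,0,-9.42,0,1.152,-0.308,0,0,0,-10.46],
)

```text
clock: 7.1
tool_pos: [0.5025, 0.13, 0.0386]
ee_rot: [-0.592, 3.082, 0.001]
contact_force: [0.7, 0.8, -0.9]
width: -0.0001
grip_force: 0.9
```

>>> shift_gripper(
  steps=[0,0.12,0,0,0,0,-1.04,0,0.24,-0.012,0,0,0,-2.08,0,0.36,-0.028,0,0,0,-3.14,0,0.48,-0.048,0,0,0,-4.18,0,0.6,-0.076,0,0,0,-5.22,0,0.712,-0.108,0,0,0,-6.28,0,0.824,-0.152,0,0,0,-7.32,0,0.936,-0.2,0,0,0,-8.36,0,1.048,-0.252,0,0,0,-9.42,0,1.152,-0.308,0,0,0,-10.46,0,1.204,-0.336,0,0,0,-11,0,1.204,-0.336,0,0,0,-11,0,1.204,-0.336,0,0,0,-11,0,1.204,-0.336,0,0,0,-11],
)

```text
clock: 8.27
tool_pos: [0.477, 0.1107, 0.0379]
ee_rot: [-1.402, 2.81, -0.0]
contact_force: [-0.4, 0.3, 0.1]
width: -0.0001
grip_force: 0.0
```

```bash
python3 -c "
from h import *
print(rel(.058,150,.037))"
```

```text
1 [-0.0006  0.0009  0.0135]
-1 [-1.3000e-03 -1.0000e-03 -3.1281e+00]
(array([0.0007, 0.0006, 0.0009]), array([-0.0006,  0.0009,  0.0135]))
```

>>> shift_gripper(
  steps=[0,0,0,-0.4,0,0,0,0,0,0,-1,0,0,0,0,0,0,-2,0,0,0,0,0,0,-2.8,0,0,0,0,-0.24,0,-3.2,0,0,2.1,0,-0.48,-0.04,-3.2,0,0,4.2,0,-0.72,-0.12,-3.2,0,0,6.3,0,-0.96,-0.2,-3.2,0,0,8.4,0,-1.2,-0.32,-3.2,0,0,10.5,0,-1.44,-0.48,-3.2,0,0,12.6,0,-1.64,-0.64,-3.2,0,0,14.7,0,-1.8,-0.8,-3.2,0,0,16.8,0,-1.96,-1,-3.2,0,0,18.9,0,-2.02,-1.16,-3.2,0,0,21.2,0,-2.02,-1.16,-3.2,0,0,21.2,0,-2.02,-1.16,-3.2,0,0,21.2],
)

```text
clock: 9.6
tool_pos: [0.5302, 0.1335, 0.1178]
ee_rot: [0.205, 3.135, 0.0]
contact_force: [-0.3, 0.6, 0.2]
width: 0.0001
grip_force: 0.0
```

```bash
python3 -c "
from h import *
print(rel(.058,89,.037))
i=bot.snapshot('scene')[200:290,250:370]; cv2.imwrite(f'pics/s4.png',cv2.resize(i,None,fx=6,fy=6,interpolation=2))"
```

```text
1 [0.0001 0.0001 0.0215]
-1 [-2.0000e-04  1.0000e-04 -3.1201e+00]
(array([-0.0008, -0.0011,  0.0808]), array([0.0001, 0.0001, 0.0215]))
```

View pics/s4.png

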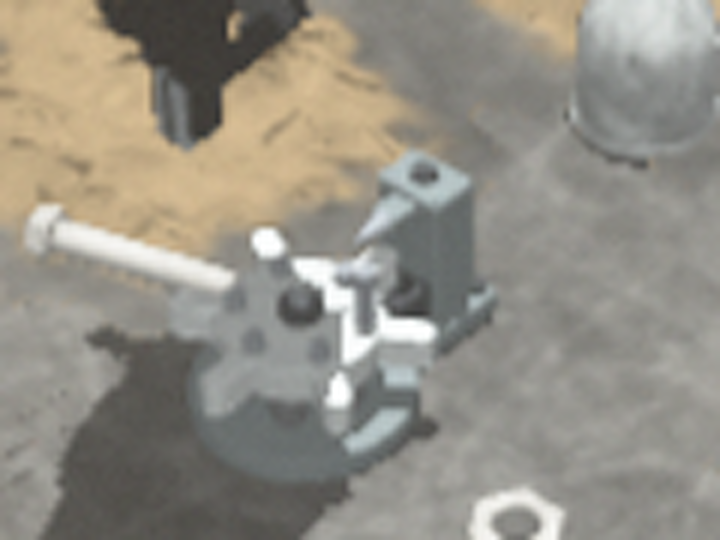

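The tall pin is now on the right lobe at (362,300), one click short, and the unit is still in place. I'll do the last click the same way, then lift.

>>> shift_gripper(
  steps=[0,-0.04,-0.04,0.8,0,0,0.4,0,-0.04,-0.04,1.6,0,0,0.4,0,-0.04,-0.04,2.2,0,0,0.4,0,-0.04,-0.04,2.72,0,0,0.4,0,-0.04,-0.04,3,0,0,0.4,0,-0.04,-0.04,3.2,0,0,0.4,0,-0.04,-0.04,3.2,0,0,0.4],
)

```text
clock: 10.23
tool_pos: [0.5303, 0.1323, 0.0367]
ee_rot: [-0.24, -3.131, 0.001]
contact_force: [-0.7, -0.9, 0.1]
width: -0.0004
grip_force: 0.0
```

>>> shift_gripper(
  steps=[0,0.12,0,0,0,0,-1.04,0,0.24,-0.012,0,0,0,-2.08,0,0.36,-0.028,0,0,0,-3.14,0,0.48,-0.048,0,0,0,-4.18,0,0.6,-0.076,0,0,0,-5.22,0,0.712,-0.112,0,0,0,-6.28,0,0.824,-0.152,0,0,0,-7.32,0,0.936,-0.2,0,0,0,-8.36,0,1.048,-0.252,0,0,0,-9.42,0,1.152,-0.308,0,0,0,-10.46],
)

```text
clock: 11.07
tool_pos: [0.5024, 0.1296, 0.0387]
ee_rot: [-0.582, 3.084, 0.001]
contact_force: [1.3, 1.0, -0.4]
width: 0.0
grip_force: 0.8
```

>>> shift_gripper(
  steps=[0,0.12,0,0,0,0,-1.04,0,0.24,-0.012,0,0,0,-2.08,0,0.36,-0.028,0,0,0,-3.14,0,0.48,-0.048,0,0,0,-4.18,0,0.6,-0.076,0,0,0,-5.22,0,0.712,-0.108,0,0,0,-6.28,0,0.824,-0.152,0,0,0,-7.32,0,0.936,-0.2,0,0,0,-8.36,0,1.048,-0.252,0,0,0,-9.42,0,1.152,-0.308,0,0,0,-10.46,0,1.204,-0.336,0,0,0,-10.8,0,1.204,-0.336,0,0,0,-10.8,0,1.204,-0.336,0,0,0,-10.8,0,1.204,-0.336,0,0,0,-10.8],
)

```text
clock: 12.23
tool_pos: [0.4766, 0.1106, 0.0376]
ee_rot: [-1.378, 2.822, -0.0]
contact_force: [0.5, -0.1, -0.6]
width: 0.0001
grip_force: 0.0
```

>>> shift_gripper(
  steps=[0,0,0,-0.4,0,0,0,0,0,0,-1,0,0,0,0,0,0,-2,0,0,0,0,0,0,-3.2,0,0,0,0,0,0.8,-4.4,0,0,0,0,0,2.4,-5.6,0,0,0,0,0,4,-6.4,0,0,0,0,0,5.2,-6.4,0,0,0,0,0,6,-6.4,0,0,0,0,0,6,-6.4,0,0,0,0,0,6,-6.4,0,0,0,0,0,6,-6.4,0,0,0],
)

```text
clock: 13.23
tool_pos: [0.3582, 0.2026, 0.1977]
ee_rot: [-1.38, 2.822, -0.0]
contact_force: [1.0, -1.0, -0.0]
width: 0.0003
grip_force: 0.0
```

```bash
python3 -c "
from h import *
a=bot.snapshot('scene')[215:290,260:360]; b=bot.snapshot('top')[212:287,280:380]
cv2.imwrite('pics/f.png',cv2.resize(np.hstack([a,b]),None,fx=4,fy=4,interpolation=2))"
```

```text
(no output)
```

View pics/f.png

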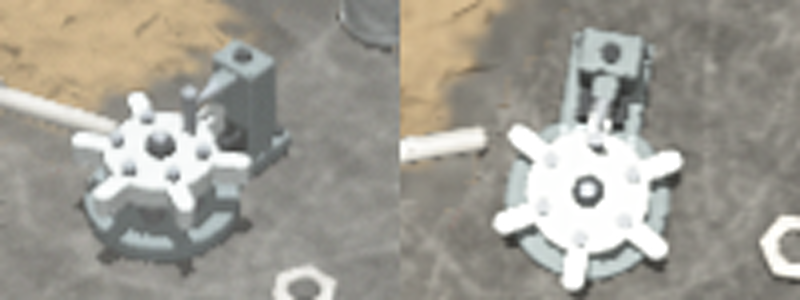

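The final view shows the tall pin at the nose ((190,95) in the scene half, (598,145) in the top half). The lobes are in their click, the unit is unmoved and the robot is clear.

```bash
python3 -c "
from workcell import bot
print(bot.hand_in())"
```

```text
the job is handed in; nothing more can be done
None
```

I flicked the wheel three clicks counterclockwise and handed the job in: in the last pictures the tall pin stands settled in line with the nose, with the unit and the bystanders in view unmoved and the robot clear; no verdict was returned.

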